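Drive home the last leg wedge of a footstool

TASK

One of the four leg wedges of the little footstool still stands well proud of the seat. Pick up the round wooden mallet by its handle and drive that wedge down with the mallet's flat face, by taps or a steady push, until it stops and will go no further, touching the wedge with the mallet only and not with the gripper. Then stand the mallet upright on the bench again and leave the spare leg and the glue bottle standing where they are.

Things in the scene. Friction and masses are not known exactly. Their poses are not given: they have to be found in the camera images.
- mallet: Turned wooden mallet standing on the bench on its striking face: a round head 64 mm across and 70 mm tall, above it a pale straight round handle 26 mm across; 134 mm tall in all, about 0.3 kg. Origin: centre of the flat striking face (60 mm across) on its underside; z runs up the handle. Grip the handle from above, 100 to 110 mm above the origin, at any yaw.
- wedge: The proud leg wedge, pale wood, 30 by 10 mm in plan, upright in the leg end at one corner of the stool. Origin: centre of its flat top, at the start 164 to 170 mm above the bench. It slides straight down against about 7 N of friction, stays where left, and stops hard when home, its top 146 mm above the bench (6 mm above the seat, like the three other wedges).
- stool: Low wooden footstool fixed to the bench, at any heading. Origin: under its middle, on the bench. Seat 220 mm (x) by 150 mm (y), its top 140 mm above the bench. Four round legs end in the seat at x = +-75, y = +-45 mm; the proud wedge is the one at +75, +45.
- spare_leg: Bystander: spare wooden leg, a plain round post 38 mm in diameter and 122 mm tall, its upper 30 mm slightly thinner (34 mm), standing on end on the bench. Origin: centre of its underside.
- glue: Bystander: white glue bottle with a cap, 54 mm in diameter and 135 mm tall, standing on the bench. Origin: centre of its underside.
Things that resemble listed ones, but are neither listed nor needed, are in the scene too. Leave any black, red or turquoise look-alike of the mallet alone.

How it is judged:
By the outcome, as a careful person would: the job done as asked, in the order asked, and still so for the second after the job is handed in, with the robot touching nothing.
It also fails if it takes over 51 s, if anything falls off the work surface, if the arm or the gripper's body presses on something with over 40 N, if the wrist force passes 120 N, or if a joint passes its speed limit or range.

ROBOT

A 6-joint arm with a two-finger parallel gripper is mounted at the origin on the work surface. World frame = base frame: x ahead of the robot, y to its left, z up, the work surface at z = 0. Lengths are in m, angles in rad, forces in N, time in s.
With the tool pointing down it reaches from about 0.3 to 0.825 m from the base axis. Payload 5.4 kg.
Tool frame: the origin (TCP) lies between the finger pads; the fingertips stand 14 mm ahead of it and the grasp point (between the pads) lies 5 mm behind it; z points along the fingers, y is the direction in which the jaws open and shut (so a half turn about z gives the same grasp; the last joint's range is limited). The gripper opens to 92 mm and grips with 3 to 60 N. Pads are 20 mm wide; open, the fingers measure 128 mm over their backs; the gripper's body (75 mm by 189 mm) begins 69 mm behind the grasp point.
Start: joints at [1.04, 0.158, 1.597, -0, 1.386, -0.21], TCP at [0.181, 0.546, 0.229] pointing down, gripper open.
Joint ranges: [-2.91, 2.91], [-0.94, 2.29], [0.18, 2.7], [-1.29, 4.43], [0.17, 2.64], [-3, 3]. Speed limits (rad/s): [2.57, 2.57, 3.14, 3.14, 3.14, 3.14].

INTERFACE

Orientations are given as a 3x3 rotation matrix whose columns are the frame's x, y, z axes.
In Python, from cell import * gives the robot as it stands. Calls block until the motion is done:
- move_ptp(position, orientation): joint-space move of the TCP to a pose.
- move_straight(position, attitude=None, max_speed=0.15, guard=None): straight line of the TCP; attitude=None keeps the orientation; max_speed is the mean speed in m/s. With guard (N) it stops when the force on the tool has changed by that much, and returns True; else False.
- movej(angles): joint-space move.
- open_gripper() and grasp(): open the fingers fully, or close them until they stop; the grip force is fixed at half the most.
- pause(seconds).
- inverse_kinematics(position, orientation): joint angles nearest the present ones, or None.
- grab_frame(name): name is "scene" or "top" or "wrist"; returns the picture (480x640x3 uint8, blue, green, red); there is no depth.
- calibration(name): a dict with "K" (3x3 intrinsics, pixels), "k1" (the pictures are not rectified: a ray, as slopes to the right and down, at radius r is drawn at 1 + k1 r^2 times it, then the intrinsics apply), "rvec" (rotation vector, rad) and "tvec" (3), from world to camera coordinates, as OpenCV has them; the wrist camera has in their place "hand_eye" (4x4, takes a point from camera to tool coordinates, whose origin is the TCP and whose axes are the flange's). Camera axes: x right, y down, z forward; pixel columns grow to the right and rows downward; lengths in m; the calibration is good to about 2 mm. A picture is of the moment at which its call begins: read the wrist's pose just before it. calibration takes no time and is no camera call.
A pose or a line that the arm cannot do raises IKError and nothing moves.
- sign_off(): hands the job in, once; it reports no verdict.
Readings, each from a call of its own:
- current_clock(): time.
- current_joint_pos(): joint angles.
- current_qd(): joint speeds.
- current_joint_efforts(): joint torques, N m.
- current_tcp_pos(): TCP position.
- current_eef_rot(): TCP orientation.
- current_force(): force on the tool from outside, world axes, zero at the start.
- current_moment(): the same for the moment, N m.
- current_finger_gap(): finger opening in m.
Only numpy, scipy, OpenCV 4.12 (cv2) and the standard library are available. Lean on these libraries where they do the work, as an engineer would, in place of code of your own. Each camera call takes 0.05 s, during which the arm holds its last target. There are 200 camera calls.

## Working session

There is one attempt and no reset: what is moved stays moved. The work goes in short steps, each a Python script; the robot and the scene stay as the last script left them, time stands still between calls to the robot, and variables do not carry over. Pictures are saved under pics/ and viewed, about 8 in all and at most 12, crops included, and the job is handed in when it is done.

```bash
mkdir -p pics; ls; python3 - <<'E'
from cell import *
import cv2
for n in ("scene","top"):
    cv2.imwrite(f"pics/{n}0.png",grab_frame(n)); print(n,calibration(n))
print(calibration("wrist"),current_clock())
E
```

```text
pics
scene {'K': array([[526.56204672,   0.        , 314.31679931],
       [  0.        , 526.56204672, 232.37514749],
       [  0.        ,   0.        ,   1.        ]]), 'k1': -0.07627262679362327, 'rvec': array([ 1.53723488,  1.92147215, -0.87422358]), 'tvec': array([ 0.17737593, -0.22718049,  1.59073868])}
top {'K': array([[499.71558352,   0.        , 317.40878233],
       [  0.        , 499.71558352, 244.46117643],
       [  0.        ,   0.        ,   1.        ]]), 'k1': -0.04286575783789111, 'rvec': array([ 2.21329882, -2.16759311,  0.03967394]), 'tvec': array([-0.0762887 ,  0.53047827,  1.14052794])}
{'K': array([[364.83132623,   0.        , 318.39232341],
       [  0.        , 364.83132623, 235.95729981],
       [  0.        ,   0.        ,   1.        ]]), 'k1': -0.009651562314691983, 'hand_eye': array([[-4.77429805e-05, -9.69700482e-01, -2.44296895e-01,
         6.81988839e-02],
       [ 9.99999999e-01, -5.28531762e-05,  1.43627285e-05,
        -5.05381545e-04],
       [-2.68394116e-05, -2.44296894e-01,  9.69700483e-01,
        -1.55388471e-01],
       [ 0.00000000e+00,  0.00000000e+00,  0.00000000e+00,
         1.00000000e+00]])} 0.1
```

View pics/top0.png

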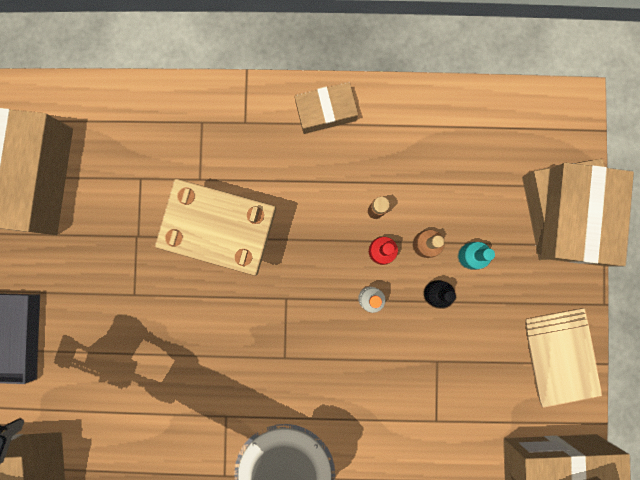

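View pics/scene0.png

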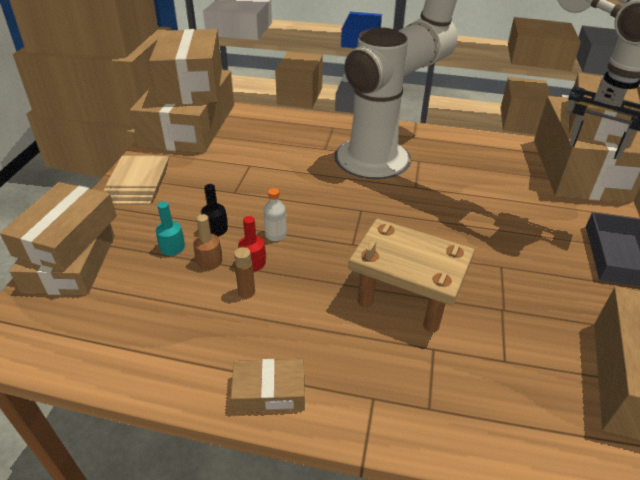

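The top view shows the mallet (brown, pale handle top at about (437,241)), with red (384,249), turquoise (477,254) and black (440,293) look-alikes around it. The spare leg is at (380,206) and the glue at (373,299). The proud wedge is at the stool's (256,214) corner, and the scene view agrees at (371,248). I'll enlarge for better pixels.

```bash
cat > h.py <<'E'
import cv2, numpy as np
from cell import *
def pix2z(n,uv,z,T=None):
    """pixel -> world point on plane z; T = (R,p) of tool for wrist"""
    c=calibration(n); K=c["K"]; d=np.array([c["k1"],0,0,0,0.])
    xy=cv2.undistortPoints(np.array([[uv]],float),K,d)[0,0]; r=np.array([*xy,1])
    if n=="wrist":
        H=c["hand_eye"]; R=T[0]@H[:3,:3]; o=T[0]@H[:3,3]+T[1]
    else:
        Rc=cv2.Rodrigues(c["rvec"])[0]; R=Rc.T; o=-Rc.T@c["tvec"]
    r=R@r; return o+r*(z-o[2])/r[2]
def proj(n,P,T=None):
    c=calibration(n); d=np.array([c["k1"],0,0,0,0.])
    if n=="wrist":
        H=c["hand_eye"]; R=T[0]@H[:3,:3]; o=T[0]@H[:3,3]+T[1]; rv=cv2.Rodrigues(R.T)[0]; t=-R.T@o
    else: rv,t=c["rvec"],c["tvec"]
    return cv2.projectPoints(np.atleast_2d(np.array(P,float)),rv,t,c["K"],d)[0][:,0]
def down(yaw): # tool z down, tool y (jaws) at angle yaw from world x
    y=np.array([np.cos(yaw),np.sin(yaw),0]); z=np.array([0,0,-1.]); return np.c_[np.cross(y,z),y,z]
E
python3 - <<'E'
from h import *
print(current_eef_rot().round(3))
im=cv2.imread("pics/top0.png")
cv2.imwrite("pics/c1.png",cv2.resize(im[170:320,150:350],None,fx=4,fy=4,interpolation=2))
cv2.imwrite("pics/c2.png",cv2.resize(im[190:315,350:500],None,fx=4.8,fy=4.8,interpolation=2))
E
```

```text
[[-0.949  0.315 -0.001]
 [ 0.315  0.949 -0.001]
 [ 0.    -0.002 -1.   ]]
```

View pics/c1.png

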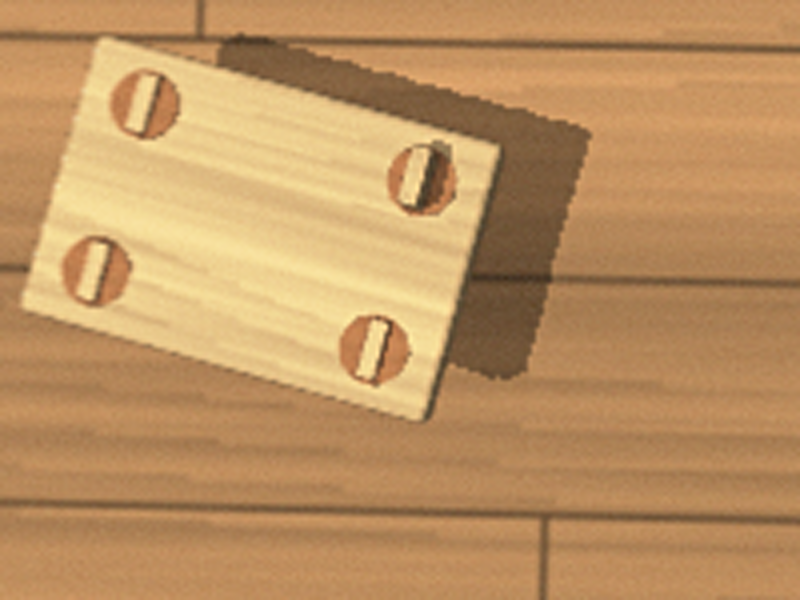

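View pics/c2.png

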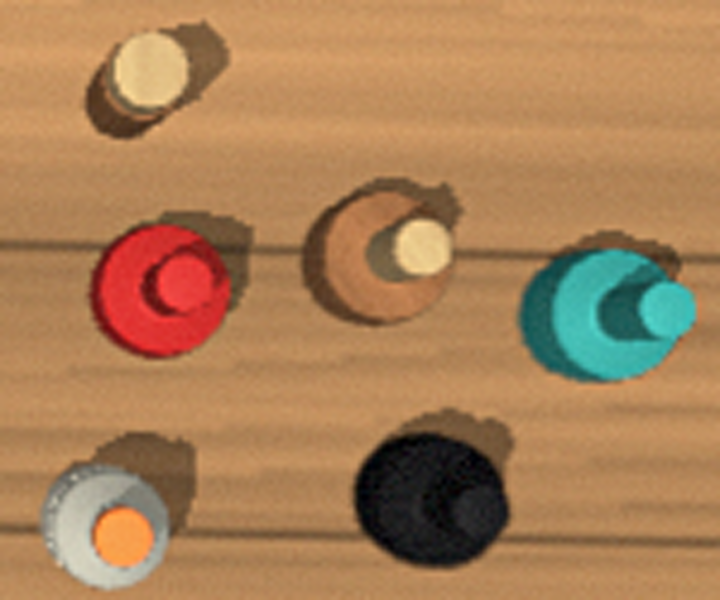

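Stool crop: seat top corners are (100,38), (500,147), (425,418) and (22,308), and the proud wedge top is about (416,176). Clutter crop: mallet handle top (422,247), spare leg top (151,70), red handle top (186,281), glue cap (124,536), black about (481,508), turquoise (667,309).

```bash
python3 - <<'E'
from h import *
f1=lambda x,y:((x+.5)/4-.5+150,(y+.5)/4-.5+170)
f2=lambda x,y:((x+.5)/4.8-.5+350,(y+.5)/4.8-.5+190)
P={}
C=np.array([pix2z("top",f1(*p),.14)[:2] for p in [(100,38),(500,147),(425,418),(22,308)]])
print("corners",C.round(4), [np.linalg.norm(C[i]-C[i-1]).round(4) for i in range(4)])
c=C.mean(0)
dx=(C[1]-C[0]+C[2]-C[3]); a=np.arctan2(dx[1],dx[0])
print("centre",c,"heading(toward proud corner long)",a)
R=np.array([[np.cos(a),-np.sin(a)],[np.sin(a),np.cos(a)]])
w=c+R@[.075,.045]; print("wedge pred +,+",w)
print("wedge measured",pix2z("top",f1(416,176),.167)[:2])
for n,p in [((.075,.045),w),]: print("scene proj",proj("scene",[*p,.167]),"expected 371,245")
for k,xy,z in [("mallet",(422,247),.134),("leg",(151,70),.122),("red",(186,281),.134),("glue",(124,536),.135),("black",(481,508),.134),("turq",(667,309),.134)]:
    p=pix2z("top",f2(*xy),z); print(k,p.round(4),"scene",proj("scene",p).round(1))
E
python3 - <<'E'
import cv2
im=cv2.imread("pics/scene0.png")
a=cv2.resize(im[170:320,140:300],None,fx=3.7,fy=3.7,interpolation=2)
b=cv2.resize(im[215:285,345:385],None,fx=5,fy=5,interpolation=2)
a[:b.shape[0],-b.shape[1]:]=b if False else a[:b.shape[0],-b.shape[1]:]
h=max(a.shape[0],b.shape[0]); import numpy as np
o=np.zeros((h,a.shape[1]+b.shape[1],3),np.uint8);o[:a.shape[0],:a.shape[1]]=a;o[:b.shape[0],a.shape[1]:]=b
cv2.imwrite("pics/c3.png",o);print(o.shape)
E
```

```text
corners [[0.6558 0.2332]
 [0.6026 0.023 ]
 [0.4623 0.058 ]
 [0.5144 0.2688]] [np.float64(0.1458), np.float64(0.2167), np.float64(0.1446), np.float64(0.2171)]
centre [0.55873618 0.145741  ] heading(toward proud corner long) -1.8159039452465255
wedge pred +,+ [0.58419163 0.06206293]
wedge measured [0.58379763 0.06219306]
scene proj [[370.92837063 246.52253156]] expected 371,245
mallet [ 0.5382 -0.3145  0.134 ] scene [[202.7 218.2]]
leg [ 0.6138 -0.1982  0.122 ] scene [[242.5 253.1]]
red [ 0.5214 -0.2132  0.134 ] scene [[248.9 220. ]]
glue [ 0.4119 -0.1882  0.135 ] scene [[273.6 192. ]]
black [ 0.4268 -0.341   0.134 ] scene [[209.8 187.5]]
turq [ 0.5136 -0.4204  0.134 ] scene [[163.3 205. ]]
(555, 792, 3)
```

View pics/c3.png

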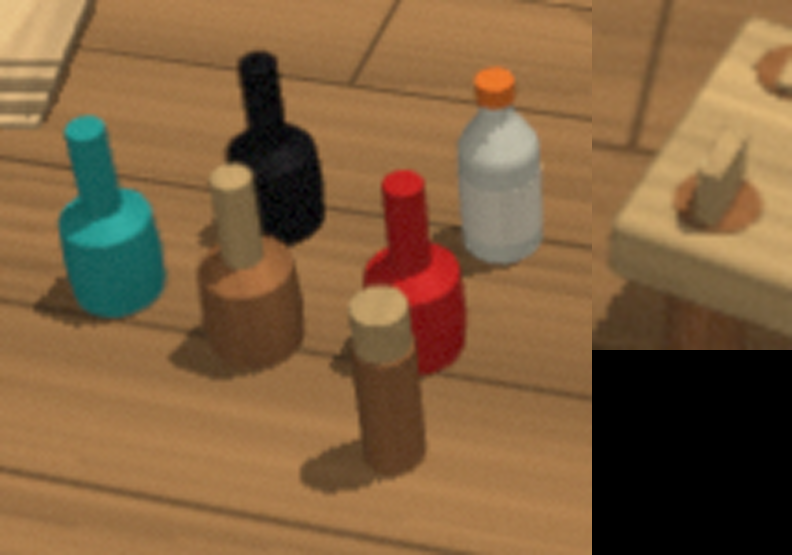

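The scene view agrees: mallet handle top at (202,217) against a predicted (202.7,218), and the wedge and leg also match. Next I go above the mallet and check with the wrist camera. The jaw axis will be about -40° or 140°, which clears all the neighbours.

```bash
python3 - <<'E'
from h import *
m=np.array([.5382,-.3145])
p0=current_tcp_pos(); move_straight([p0[0],p0[1],.33],max_speed=.2)
q={y:inverse_kinematics([*m,.27],down(np.deg2rad(y))) for y in (140,-40)}
for y,v in q.items(): print(y,None if v is None else np.round(v,2))
y=min((k for k in q if q[k] is not None),key=lambda k:abs(q[k][5]))
move_ptp([*m,.27],down(np.deg2rad(y)))
T=(current_eef_rot(),current_tcp_pos()); im=grab_frame("wrist")
print(y,T[1],current_clock())
np.savez("T.npz",R=T[0],p=T[1])
for n,p in [("mal",[*m,.134]),("leg",[.6138,-.1982,.122]),("red",[.5214,-.2132,.134]),("black",[.4268,-.341,.134]),("turq",[.5136,-.4204,.134])]:
    u=proj("wrist",p,T)[0]; print(n,u.round(1)); 
    if n=="mal": cv2.drawMarker(im,tuple(int(round(v)) for v in u),(255,0,255),0,12,1)
cv2.imwrite("pics/w1.png",im)
E
```

```text
140 None
-40 [-0.72  0.26  1.4  -0.    1.48 -0.02]
-40 [ 0.53859711 -0.31382392  0.27012374] 4.0667
mal [318.1 230.4]
leg [296.2  51. ]
red [217.8 146.7]
black [240.7 331.6]
turq [373.5 336.9]
```

View pics/w1.png

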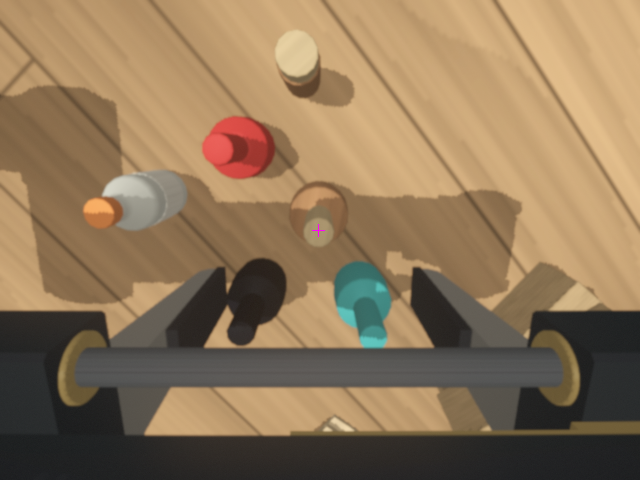

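The mallet handle top sits at (318,232), under the predicted marker at (318,230), so it is within 1–2 mm. The neighbours are clear of the finger columns. Grasp and lift.

```bash
python3 - <<'E'
from h import *
m=np.array([.5382,-.3145])
print("hit",move_straight([*m,.100],max_speed=.12,guard=8)); f0=current_force()
grasp(); pg=current_tcp_pos(); print("gap",current_finger_gap(),pg)
move_straight([pg[0],pg[1],.34],max_speed=.15); print("gap",current_finger_gap(),"dF",current_force()-f0)
np.save("pg.npy",pg)
w=np.array([.584,.0621]); b=np.arctan2(w[1],w[0])-np.arctan2(m[1],m[0])
R=down(np.deg2rad(-40)+b)
move_ptp([*w,.30],R); pause(.3)
print(current_tcp_pos(),current_joint_pos().round(2),current_clock(),current_force())
cv2.imwrite("pics/s1.png",cv2.resize(grab_frame("scene")[100:300,260:500],None,fx=3,fy=3))
E
```

```text
hit False
gap 0.025484893016517317 [ 0.53810763 -0.31442076  0.0999714 ]
gap 0.02536903344279389 dF [-1.17714062 -0.87999492 -4.78297723]
[0.58415926 0.06140962 0.30004068] [-0.1   0.15  1.46 -0.    1.53 -0.04] 10.1167 [ 0.16872514  0.57853582 -4.03201153]
```

View pics/s1.png

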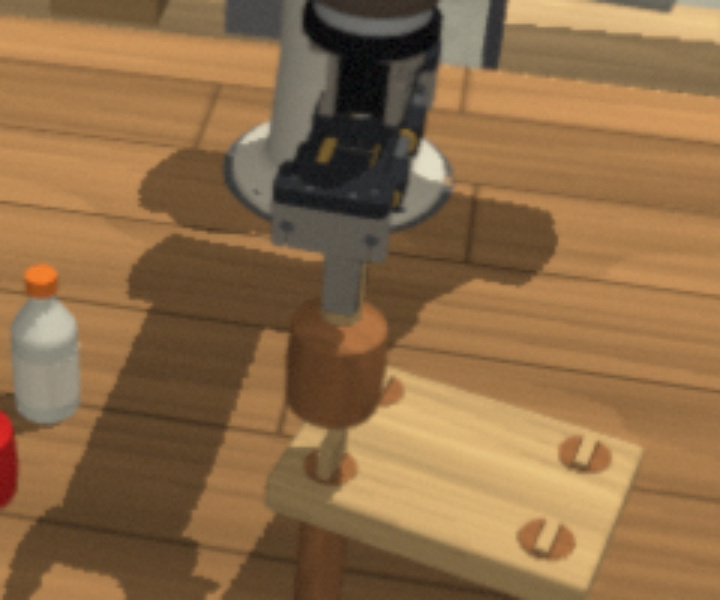

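The mallet hangs upright, centred over the proud wedge (wedge about (330,450), head bottom about (335,415)). Contact should come at TCP z≈0.267 and home at ≈0.246. Push now.

```bash
python3 - <<'E'
from h import *
w=[.584,.0621]
f0=current_force()[2]; 
print("contact",move_straight([*w,.250],max_speed=.03,guard=4),current_tcp_pos(),current_force()[2]-f0)
g=move_straight([*w,.236],max_speed=.02,guard=16)
print("end",g,current_tcp_pos(),current_force()[2]-f0,current_finger_gap(),current_clock())
pause(.2);print(current_tcp_pos(),current_force()[2]-f0)
E
```

```text
contact True [0.58384817 0.06207195 0.26635454] 3.982591231657142
end True [0.58418359 0.06204579 0.24588943] 6.976747569216522 0.02565419394334788 12.225
[0.58432926 0.06204781 0.24588082] 6.834792376149963
```

```bash
python3 - <<'E'
from h import *
w=[.584,.0621]
z0=current_tcp_pos()[2]
g=move_straight([*w,.238],max_speed=.01,guard=18)
print("push2",g,current_tcp_pos()[2]-z0,current_force(),current_clock())
move_straight([*w,.256],max_speed=.05); pause(.2); f=current_force()[2]
g=move_straight([*w,.238],max_speed=.02,guard=5)
print("retouch z",g,current_tcp_pos(),current_force()[2]-f)
g=move_straight([*w,.238],max_speed=.01,guard=18)
print("press",g,current_tcp_pos(),current_force()[2]-f)
move_straight([*w,.32],max_speed=.12)
move_straight([.584-.13,.0621-.06,.34],max_speed=.2)
print(current_clock())
cv2.imwrite("pics/s2.png",cv2.resize(grab_frame("scene")[170:320,330:490],None,fx=4,fy=4,interpolation=2))
E
```

```text
push2 True -5.19674931936942e-05 [-2.02396403  0.14396606  4.93469623] 12.95
retouch z True [0.583995   0.06210112 0.24583184] 8.86879041183432
press True [0.58416418 0.06210464 0.24582394] 8.533782050520134
16.15
```

View pics/s2.png

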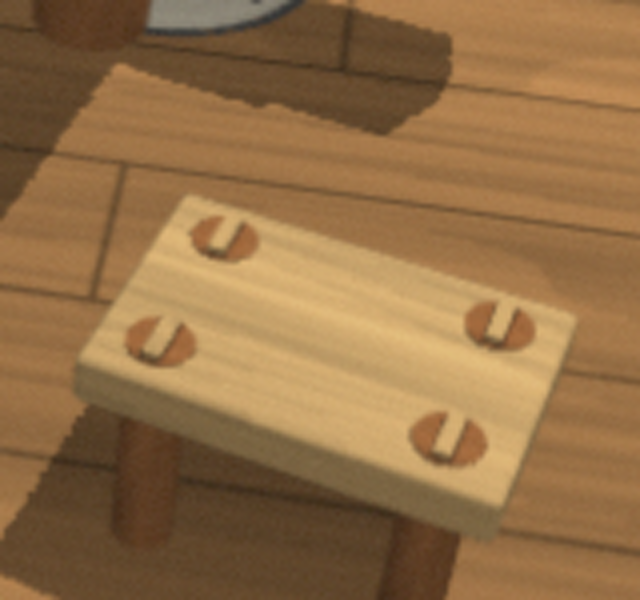

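The driven wedge at (157,342) now stands as low as the other three, and a retouch at 0.1458 m shows no further travel. Next I stand the mallet back on its original, known-free spot.

```bash
python3 - <<'E'
from h import *
pg=np.load("pg.npy"); R=down(np.deg2rad(-40))
move_ptp([pg[0],pg[1],.34],R)
move_straight([pg[0],pg[1],.115],max_speed=.12)
pause(.2)
g=move_straight([pg[0],pg[1],.096],max_speed=.015,guard=4)
print(g,current_tcp_pos(),current_force())
open_gripper(); pause(.3); print(current_finger_gap())
move_straight([pg[0],pg[1],.30],max_speed=.12)
move_ptp([.40,.0,.36],down(np.deg2rad(0)-np.pi/2) if inverse_kinematics([.40,0,.36],down(-np.pi/2)) is not None else R)
print(current_clock(),current_force())
im=grab_frame("scene"); cv2.imwrite("pics/s3.png",cv2.resize(im[150:320,130:440],None,fx=2.5,fy=2.5,interpolation=2))
a=cv2.imread("pics/scene0.png"); d=cv2.absdiff(a,im)[200:320,140:300].max(2); print("changed px",(d>40).sum())
E
```

```text
True [ 0.53798126 -0.31430924  0.099925  ] [0.1419309  0.56361305 5.64674781]
0.09180963903854093
25.1 [-0.3581671   0.20891572 -0.70849342]
changed px 1861
```

View pics/s3.png

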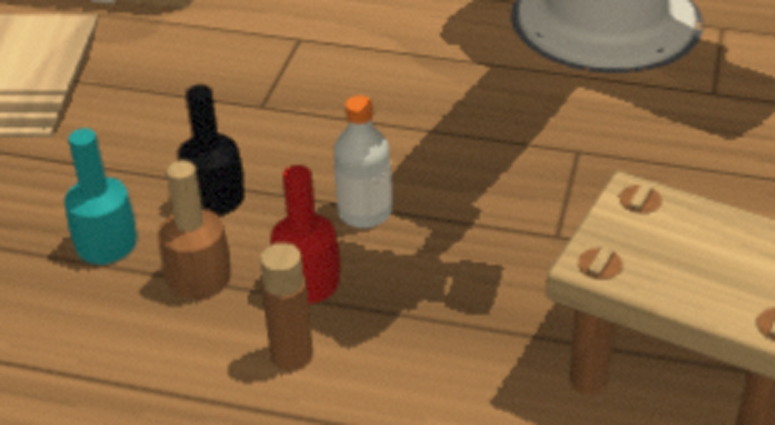

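The mallet stands upright at (195,235), and the spare leg (287,305), the glue (362,160) and the look-alikes stand where they were. The 1861 changed pixels look like the arm's shadow. The wedge is home at (600,262).

```bash
python3 -c "
from cell import *
sign_off(); print(current_clock())"
```

```text
the job is handed in; nothing more can be done
the job is handed in; nothing more can be done
```

The proud wedge is driven home, the mallet is standing upright on the bench again at its original spot, and the job is handed in. The clock read 25.1 s just before hand-in, against the 51 s limit.

- **Wedge:** I gripped the mallet by its handle and pushed the wedge straight down with the flat face. Contact came at 166 mm above the bench and the hard stop at 146 mm. A second push and a retouch moved it no further, with the face reading 145.8 mm. Only the mallet touched the wedge, and in the picture it sits as low as the other three.
- **Mallet:** It touched down within 0.1 mm of its starting height, and the last picture shows it upright and free of the gripper.
- **Bystanders:** The spare leg, the glue bottle and the look-alikes stand where they were in the last picture. My pixel comparison of that area showed 1861 changed pixels. I put those down to the arm's shadow from looking at the picture, and did not measure the objects' positions again.

No other check failed or disagreed.

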